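# Scrape the apron clear, free the sagging bolt and hold the guard gate ajar

### The job

With the wooden scraper held in the gripper, wipe the three loose metal chips off the steel plate in front of the chip guard into the catch tray along its left edge (not with the fingers), then stand the scraper upright on the bench, clear of the guard. Then take the gate's bolt by its upright knob, lift the sagging bolt so that its head clears the bent lip of the keeper while you draw it back, and pull the gate towards the robot. Finish while still gripping the knob, holding the self-closing gate still and ajar, with its free edge about 70 mm out; leave the other things on the bench where they are.

Things in the scene. Friction and masses are not known exactly. Their poses are not given: they have to be found in the camera images.
- guard: Fixed chip guard: a low pen of clear panels between aluminium posts, 130 mm high, with a gate at its front. Origin on the bench (z = 0) under the middle of the gate opening, in the shut gate's plane. +x into the pen (away from the robot), +y left along the gate; its yaw differs each time. Gate, bolt and keeper stand out to x = -0.037 and up to 135 mm, the knob to 181 mm.
- plate_mid (a point): Middle of the top face of the dark steel apron plate where the chips lie, 105 mm in front of the shut gate: guard frame (-0.105, -0.010, 0.020), same axes. The plate is 20 mm thick: guard frame x -0.175 to 0.010, y -0.145 to 0.125.
- tray_mid (a point): Middle of the catch tray's floor, guard frame (-0.0975, 0.181, 0.005). The tray joins the plate's left (+y) edge: x -0.175 to -0.020, y 0.127 to 0.235; floor 5 mm and rims 16 mm above the bench, no rim towards the plate.
- scraper: The scraper block itself (loose, about 0.13 kg); origin at the centre of its underside, x along its length, z up.
- scraper_grip (a point): Grip point of the loose wooden scraper that stands upright on the bench to the right of the guard: 53 mm above its underside, on its centre line. Lower block 100 mm long (own x) by 26 mm thick (own y) by 27 mm high; on it a handle 60 mm long (x), 22 mm thick (y), from 27 to 80 mm height. Grip it across its thickness (own y).
- chip0_mid (a point): Middle of a loose flat aluminium chip lying on the plate, 28 x 20 x 8 mm, about 13 g, with a 4 mm burr on top.
- chip1_mid (a point): Middle of a loose flat aluminium chip lying on the plate, 24 x 22 x 8 mm, about 13 g, with a 4 mm burr on top.
- chip2_mid (a point): Middle of a loose flat aluminium chip lying on the plate, 30 x 16 x 8 mm, about 13 g, with a 4 mm burr on top.
- gate (a joint): Angle of the gate in rad: 0 shut, growing as the free (right, -y) edge swings out towards the robot, stop at 0.75. A spring shuts it (about 2 N at the knob). The hinge is upright at the left; the free edge is 225 mm from it (0.31 rad = 70 mm out).
- gate_hinge (a point): Point on the gate's upright hinge axis at the height of the sagging bolt; guard frame (0, 0.120, 0.105).
- bolt (a joint): How far the bolt is drawn back, m: 0 home in the keeper, growing as it moves along the gate towards the hinge (+y of the guard when shut), stop at 0.040. Friction about 1 N. From 0.026 on its head is clear of the keeper and the gate can swing.
- bolt_lift (a joint): How far the bolt is lifted in its tall worn straps, m: 0 sagging (by its weight, about 2 N), stop at 0.016. With less than 0.007 its head catches behind the keeper's lip once drawn 4 mm.
- knob: Upright steel knob of the bolt, carried by the bolt: round, 20 mm across, 44 mm high on a 10 mm stem; its origin is on the bolt's axis. It moves with the bolt and the gate.
- knob_grip (a point): Grip point: on the knob's axis, 20 mm below its top, 161 mm above the bench while the bolt sags. Bolt home and gate shut it is at guard frame (-0.022, -0.050, 0.161). The straps and gate below it end at 134 mm. The knob stands upright, so it is gripped from above, any way round.
- keeper: Bent steel keeper on the fixed right stile: a front cheek and an upturned lip that the bolt's head hooks behind; carried by the guard.
- spool: Bystander: white solder spool, 60 mm across, 40 mm high; origin under its centre.
- tape: Bystander: clear tape roll lying flat, 70 mm across, 20 mm high; origin under its centre.
- pump: Bystander: desoldering pump lying down, about 210 mm long (own x), 25 mm high.
- pliers: Bystander: pliers lying flat, 165 mm long (own x), 18 mm high.
- tin: Bystander: tip-cleaner tin, 56 mm across, 35 mm high; origin under its centre.
- partsbox: Bystander: clear divided parts box, 110 x 160 x 40 mm; origin under its centre.
- chip0: The same chip as point chip0_mid; origin at the centre of its underside.
- chip1: The same chip as point chip1_mid; origin at the centre of its underside.
- chip2: The same chip as point chip2_mid; origin at the centre of its underside.
Not all that is in view belongs to the job. What is meant by the scraper is not black or purple, and is the smaller of those in its own colour.

How it is judged (in metres and radians):
On the way, in this order (a step that is already met when the one before it is completed fails the run):
1. the scraper, held in the gripper, pushes against a chip (contact force between the fingers and scraper above 1 N and (contact force between scraper and chip0 above 0.03 N or contact force between scraper and chip1 above 0.03 N or contact force between scraper and chip2 above 0.03 N)).
2. all three chips are in the catch tray (y of chip0_mid in the frame of guard between 0.128 and 0.238 m and x of chip0_mid in the frame of guard between -0.178 and -0.017 m and z of each of chip0_mid, chip1_mid, chip2_mid in the frame of guard below 0.03 m and y of chip1_mid in the frame of guard between 0.128 and 0.238 m and x of chip1_mid in the frame of guard between -0.178 and -0.017 m and y of chip2_mid in the frame of guard between 0.128 and 0.238 m and x of chip2_mid in the frame of guard between -0.178 and -0.017 m), for 0.2 s.
3. the scraper stands released on the bench (height (world z) of scraper_grip below 0.056 m and angle between scraper_grip's own z axis and vertical below 0.15 rad and contact force between the fingers and scraper below 0.1 N and linear speed of scraper below 0.03 m/s), for 0.2 s.
4. the bolt is lifted at the knob and drawn clear of the keeper (value of joint bolt above 0.0255 m and contact force between the fingers and knob above 1 N), for 0.1 s.
At the end, for the whole second after the job is handed in: The gate stands still (under 0.08 rad/s) between 0.20 and 0.42 rad open, held by the fingers on the knob (contact over 1 N) with the scraper not touching the knob; the three chips are in the catch tray; the scraper stands upright (within 0.15 rad) on the bench, released and at rest (all of step 2 and all of step 3 and value of joint gate between 0.2 and 0.42 rad and velocity of joint gate between -0.08 and 0.08 rad/s and contact force between the fingers and knob above 1 N and contact force between scraper and knob below 0.1 N); the arm keeps its last pose, push and grip.
It fails at once if the fingers touch a chip (contact force between the fingers and chip0 above 0.5 N or contact force between the fingers and chip1 above 0.5 N or contact force between the fingers and chip2 above 0.5 N).
It fails at once if a bystander is moved more than 40 mm (distance of any of spool, tape, pump, pliers, tin, partsbox from where it was at the start of the episode above 0.04 m).
It also fails if it takes over 58 s, if anything falls off the work surface, if the arm or the gripper's body presses on something with over 40 N, if the wrist force passes 120 N, or if a joint passes its speed limit or range.

### The arm

A 6-joint arm with a two-finger parallel gripper is mounted at the origin on the work surface. World frame = base frame: x ahead of the robot, y to its left, z up, the work surface at z = 0. Lengths are in m, angles in degrees, forces in N, time in s.
With the tool pointing down it reaches from about 0.325 to 0.775 m from the base axis. Payload 9.3 kg.
Tool frame: the origin (TCP) lies at the very end of the fingers, on their centre line; the grasp point (between the pads) lies bot.grip_depth behind it (bot.grip_depth is the distance from the TCP to the grasp point, in m); z points along the fingers, y is the direction in which the jaws open and shut (so a half turn about z gives the same grasp; the last joint's range is limited). The gripper opens to 85 mm and grips with 20 to 120 N. Pads are 22 mm wide; open, the fingers measure 114 mm over their backs; the gripper's body (76 mm by 85 mm) begins 54 mm behind the grasp point. The pads swing forward as they close: fully open they stand 13 mm farther back than shut.
Start: joints at [-75.894, 14.817, 1.232, 76.415, 0, 81.257], TCP at [0.214, -0.507, 0.209] pointing down, gripper open.
Joint ranges: [-174.27, 174.27], [-52.1, 104.24], [-59.71, 78.15], [-110.17, 111.67], [-87.03, 83.33], [-180, 180]. Speed limits (degrees/s): [127.2, 127.2, 159.86, 180, 180, 180].

### API

Orientations are given as a 3x3 rotation matrix whose columns are the frame's x, y, z axes.
In Python, from rig import bot gives the robot as it stands.
- The arm moves only by the shell command python3 -m pendant 'ROWS' [FORCE]. ROWS is JSON, a list of rows, each an object with "rotation": the turn, a rotation vector about the tool's x, y, z in degrees, a list of three; "delta_pos": the shift along the tool's x, y, z in mm, a list of three; "jaw": the gripper command: -1 is shut, 1 is fully open, values between are in proportion. In form: [{"rotation": [wx, wy, wz], "delta_pos": [tx, ty, tz], "jaw": jaw}, ...]. A call has 1 to 5 rows; each row shifts and turns the commanded pose from where the row before left it, along the tool's axes as they then stand; what a row does not reach is not made up. A row lasts 1/8 s, in which the tool goes at most 62.5 mm and 10.7 degrees, less where a joint would pass 70% of its speed; a pose out of reach is approached as far as the arm can. A call with a gripper value outside its range is refused whole. The fingers move at their own pace and stop on an object; FORCE is the grip in N (left out, the last holds). Time passes only in rows, so rows that do not move let the fingers close. It gives the time, the measured TCP pose, the force and the opening at its end, in the units of the state.
- bot.observe(): the state, without advancing time (a new reading comes with each control period).
- bot.camera(name): name is "side" or "top"; returns a dict with "img" (480x640x3 uint8, red, green, blue), "depth" (480x640 float32, m along the optical axis (not along the pixel's ray), 0 where there is no reading), "fx", "fy", "cx", "cy" (pixels), "pose" (4x4, takes a point from camera to world coordinates). Camera axes: x right, y up, looking along -z (the intrinsics and any distortion apply to the point x, -y, -z); pixel columns grow to the right and rows downward; lengths in m; the calibration is good to about 2 mm. A picture is of the moment at which its call begins.
- bot.close_job(): hands the job in, once; it reports no verdict.
The state is a dict: "time_s": time; "joints": joint angles; "dq": joint speeds; "tau": joint torques, N m; "tool_pos": TCP position; "tcp_rot": TCP orientation; "contact_force": force on the tool from outside, world axes, zero at the start; "torque": the same for the moment, N m; "opening": finger opening in m.
Only numpy, scipy, OpenCV 4.12 (cv2) and the standard library are available. Lean on these libraries where they do the work, as an engineer would, in place of code of your own. Each camera call takes 0.05 s, during which the arm holds its last target. There are 200 camera calls.

## Working session

There is one attempt and no reset: what is moved stays moved. The work goes in short steps, Python scripts to look and compute and a shell command to move; the robot and the scene stay as the last step left them, time stands still between calls to the robot, and variables do not carry over. Pictures are saved under pics/ and viewed, about 8 in all and at most 12, crops included, and the job is handed in when it is done.

```bash
ls; mkdir -p pics; python3 - <<'E'
from rig import bot
import cv2,numpy as np
s=bot.observe();print(s['time_s'],s['tool_pos'],s['tcp_rot'],s['opening'],bot.grip_depth)
for n in("top","side"):
    c=bot.camera(n);np.savez(f'pics/{n}0.npz',**c);cv2.imwrite(f'pics/{n}0.png',c['img'][:,:,::-1]);print(n,c['fx'],c['fy'],c['cx'],c['cy'],c['pose'].round(3).tolist(),[k for k in c if k not in('img','depth')])
E
```

```text
pics
0.0 [ 0.2134686  -0.50655723  0.20869298] [[ 9.21546530e-01  3.88267811e-01 -3.17889247e-04]
 [ 3.88267899e-01 -9.21545741e-01  1.21879010e-03]
 [ 1.80267484e-04 -1.24659798e-03 -9.99999207e-01]] 0.08564367638598062 0.0187
top 544.9866385890635 544.9866385890635 316.1957356076059 241.46890133037493 [[0.013, 0.998, -0.06, 0.435], [-1.0, 0.014, 0.009, -0.004], [0.01, 0.06, 0.998, 1.516], [0.0, 0.0, 0.0, 1.0]] ['fx', 'fy', 'cx', 'cy', 'pose']
side 574.2064688953101 574.2064688953101 317.9701253659658 240.5046062884465 [[0.993, 0.053, -0.102, 0.35], [-0.115, 0.506, -0.855, -1.619], [0.006, 0.861, 0.508, 1.064], [0.0, 0.0, 0.0, 1.0]] ['fx', 'fy', 'cx', 'cy', 'pose']
```

View pics/top0.png

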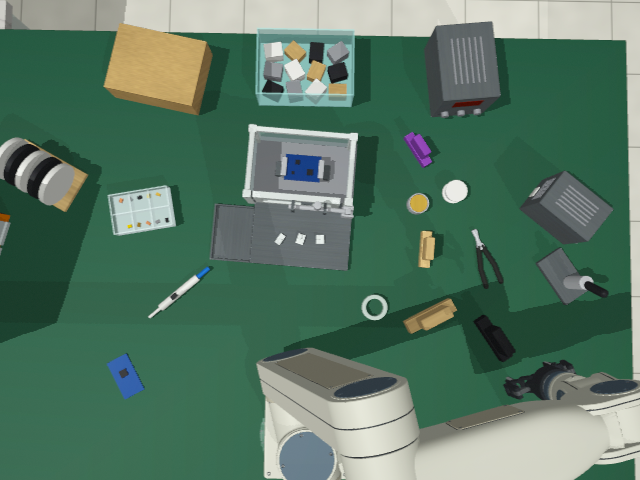

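View pics/side0.png

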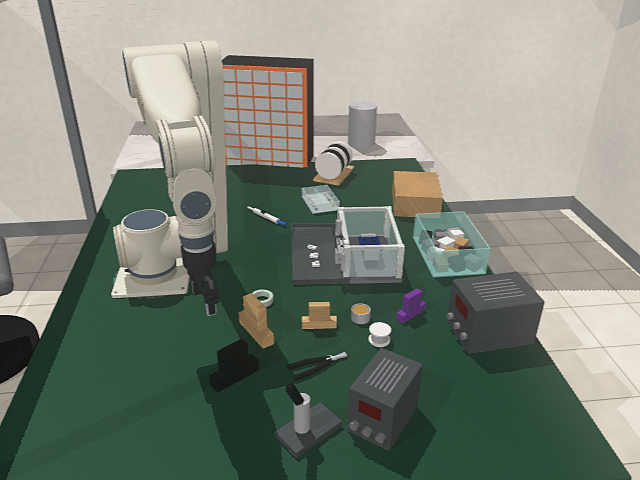

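The top view has four scraper-like things: purple (418,149), small wood (427,249), large wood (430,316) and black (494,338). The one meant is the small wood one at top (427,249), side (319,316), because it is neither black nor purple and is the smaller of the two wooden ones. Next I confirm it in a crop, together with the guard.

```bash
cat > h.py <<'E'
import numpy as np,cv2
from rig import bot
def load(f): return dict(np.load(f))
def snap(n,tag):
    c=bot.camera(n);np.savez(f'pics/{tag}.npz',**c);return c
def ray(c,u,v):
    d=np.stack([(np.asarray(u,float)-c['cx'])/c['fx'],-(np.asarray(v,float)-c['cy'])/c['fy'],-np.ones_like(np.asarray(u,float))],-1)
    return c['pose'][:3,3],d@c['pose'][:3,:3].T
def plane(c,u,v,z):
    o,d=ray(c,u,v);return o+d*((z-o[2])/d[...,2])[...,None]
def cloud(c):
    v,u=np.mgrid[:480,:640];o,d=ray(c,u,v);return o+d*c['depth'][...,None]
def proj(c,p):
    q=(np.asarray(p)-c['pose'][:3,3])@c['pose'][:3,:3];return np.stack([c['cx']-c['fx']*q[...,0]/q[...,2],c['cy']+c['fy']*q[...,1]/q[...,2]],-1)
def crop(c,x0,y0,x1,y1,k,f):
    cv2.imwrite(f,cv2.resize(c['img'][y0:y1,x0:x1,::-1],None,fx=k,fy=k,interpolation=cv2.INTER_CUBIC))
E
python3 - <<'E'
from h import *
c=load('pics/top0.npz');crop(c,205,120,465,340,3,'pics/c1.png')
s=load('pics/side0.npz')
hsv=cv2.cvtColor(c['img'],cv2.COLOR_RGB2HSV);m=cv2.inRange(hsv,(10,70,70),(26,255,255));P=cloud(c)
n,l,st,ce=cv2.connectedComponentsWithStats(m)
for i in range(1,n):
    if st[i,4]>150:
        p=P[l==i];hi=p[:,2]
        print(ce[i],st[i],np.percentile(hi,[5,50,95]).round(3))
        t=(l==i)&(P[...,2]>np.percentile(hi,95)-.012)
        ys,xs=np.nonzero(t);print('  top',cv2.minAreaRect(P[t][:,:2].astype(np.float32)*1000), 'all',cv2.minAreaRect(p[:,:2].astype(np.float32)*1000))
print(P[249,460],P[249,380])
E
```

```text
[158.22319933  68.55960357] [ 104   23  108   92 7164] [0.027 0.089 0.094]
  top ((811.612060546875, 217.62869262695312), (831.574462890625, 270.56793212890625), 48.541343688964844) all ((971.4552001953125, 398.52777099609375), (1314.243408203125, 271.2546081542969), 48.569339752197266)
[294.67158672  51.32103321] [284  41  22  21 271] [0.023 0.036 0.042]
  top ((1053.1585693359375, 47.4924430847168), (50.58203125, 40.27509689331055), 49.60176467895508) all ((1052.96142578125, 47.85063171386719), (50.6948356628418, 40.28757095336914), 48.616939544677734)
[315.54444444  70.64074074] [307  60  19  22 270] [0.024 0.036 0.041]
  top ((999.0459594726562, -11.939359664916992), (40.14811706542969, 51.13331604003906), 68.74211883544922) all ((1000.756103515625, -10.672163009643555), (43.6576042175293, 53.7757682800293), 71.60692596435547)
[336.97076023  88.46783626] [329  83  17  11 171] [0.031 0.036 0.041]
  top ((948.9019775390625, -70.18018341064453), (28.30015754699707, 44.58007049560547), 0.5692809224128723) all ((948.9019775390625, -70.18018341064453), (28.30015754699707, 44.5800704956
[... 524 characters left out ...]
 (47.21321105957031, 376.62603759765625), 38.053409576416016)
[426.14822547 248.71398747] [419 231  16  37 479] [0.012 0.045 0.083]
  top ((487.31048583984375, -167.3167724609375), (59.556236267089844, 337.0174255371094), 7.798949241638184) all ((497.2472839355469, -169.0374755859375), (100.33824920654297, 337.44976806640625), 4.170126914978027)
[430.70418006 316.14469453] [403 298  54  36 933] [0.012 0.072 0.115]
  top ((359.6806640625, -182.559326171875), (380.2404479980469, 70.89608764648438), 77.65975189208984) all ((348.4374694824219, -194.96746826171875), (403.7646484375, 110.26517486572266), 80.85907745361328)
[ 0.51021335 -0.42066843 -0.00151928] [ 0.50719743 -0.19683024 -0.00186956]
```

View pics/c1.png

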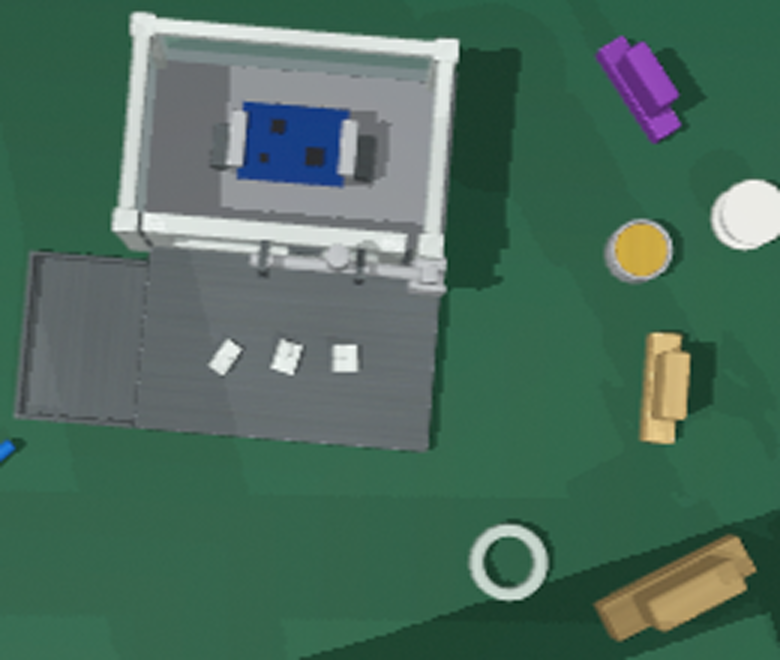

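The crop confirms the small wooden scraper at crop (665,388), with the larger wooden one at (675,590). The chips are at (225,356), (287,356) and (345,358), the knob top at (337,257), and the plate's front-right corner at (430,450). Now I measure these.

```bash
python3 - <<'E'
from h import *
c=load('pics/top0.npz');s=load('pics/side0.npz')
def wood(c,box,z0,z1,zp):
    x0,y0,x1,y1=box;hsv=cv2.cvtColor(c['img'],cv2.COLOR_RGB2HSV);m=np.zeros((480,640),np.uint8);m[y0:y1,x0:x1]=cv2.inRange(hsv,(8,60,60),(28,255,255))[y0:y1,x0:x1]
    P=cloud(c);t=(m>0)&(P[...,2]>z0)&(P[...,2]<z1);v,u=np.nonzero(t)
    return cv2.minAreaRect((plane(c,u,v,zp)[:,:2]*1000).astype(np.float32)),np.median(P[t],0),t.sum()
print('handle top',wood(c,(410,225,440,275),.07,.09,.08));print('block',wood(c,(410,225,440,275),.018,.035,.027))
print('handle side',wood(s,(295,295,345,335),.075,.09,.08))
# guard from plate: dark gray mask on top view
img=c['img'].astype(int);sat=img.max(2)-img.min(2);
m=((sat<22)&(img.mean(2)<125)&(img.mean(2)>40)).astype(np.uint8);m2=np.zeros_like(m);m2[190:285,205:360]=m[190:285,205:360]
n,l,st,ce=cv2.connectedComponentsWithStats(m2);i=1+np.argmax(st[1:,4]);print(st[i]);L=l==i
# front edge: lowest mask px per column ; right edge: rightmost per row
us=np.arange(255,347);vs=np.array([np.nonzero(L[:,u])[0].max()+.5 for u in us])
f=plane(c,us,vs,.02)[:,:2]
vr=np.arange(222,264);ur=np.array([np.nonzero(L[v])[0].max()+.5 for v in vr]);r=plane(c,ur,vr,.02)[:,:2]
def line(p):
    for _ in range(3):
        a=cv2.fitLine(p.astype(np.float32),cv2.DIST_HUBER,0,1e-3,1e-3).ravel();nn=np.array([-a[1],a[0]]);e=(p-a[2:])@nn;p=p[abs(e)<max(.0015,2*e.std())]
    return a,e.std(),len(p)
(a,ea,na),(b,eb,nb)=line(f),line(r);print('front',a,ea,na,'right',b,eb,nb)
y=a[:2]*np.sign(a[1]);print('yaw front',np.degrees(np.arctan2(-y[0],y[1])),'right',np.degrees(np.arctan(b[1]/b[0])))
A=np.c_[a[:2],-b[:2]];t=np.linalg.solve(A,b[2:]-a[2:]);cor=a[2:]+t[0]*a[:2];print('corner FR',cor)
yaw=np.arctan2(-y[0],y[1]);R=np.array([[np.cos(yaw),-np.sin(yaw)],[np.sin(yaw),np.cos(yaw)]])
o=cor-R@[-.175,-.145];print('guard origin',o)
g=lambda x,y,z:np.r_[o+R@[x,y],z]
for nme,p in dict(knobtop=g(-.022,-.05,.181),postRF=g(0,-.125,.13),trayFL=g(-.175,.235,.016),hinge=g(0,.12,.13),plBR=g(-.02,-.145,.02)).items(): print(nme,p.round(4),proj(c,p).round(1),'side',proj(s,p).round(1))
# chips
m=((img.min(2)>150)).astype(np.uint8);m[:, :230]=0;m[:,345:]=0;m[:225]=0;m[255:]=0
n,l,st,ce=cv2.connectedComponentsWithStats(m)
for i in range(1,n):
    if st[i,4]>15:
        p=plane(c,*ce[i],.028);print('chip',ce[i],st[i,4],p,'guard',R.T@(p[:2]-o))
np.savez('guard.npz',o=o,R=R,yaw=yaw)
d=c['img'].copy()
crop(s,280,195,420,345,4,'pics/s1.png')
E
```

```text
handle top (((507.74224853515625, -317.4683532714844), (58.51913070678711, 23.842472076416016), 0.009575050324201584), array([ 0.50770563, -0.31829623,  0.07878745]), np.int64(199))
block (((507.9784240722656, -317.36279296875), (26.928466796875, 99.85187530517578), 86.34175872802734), array([ 0.50042486, -0.31457208,  0.02582332]), np.int64(174))
handle side (((507.31011962890625, -323.3954772949219), (32.68246841430664, 59.53480911254883), 83.89097595214844), array([ 0.50644383, -0.32229603,  0.08136649]), np.int64(136))
[ 210  191  144   80 7739]
front [0.07012384 0.99753827 0.45660105 0.03927164] 0.0008270382038057077 84 right [ 0.99771476 -0.06756692  0.52296203 -0.10939403] 0.0008037585958006843 42
yaw front -4.0211005 right -3.874251
corner FR [ 0.44651425 -0.10421686]
guard origin [0.6312514  0.02815452]
knobtop [ 0.6058 -0.0202  0.181 ] [318.1 204.7] side [338.3 221.3]
postRF [ 0.6225 -0.0965  0.13  ] [347.7 201.1] side [346.7 246.8]
trayFL [0.4732 0.2748 0.016 ] [209.3 258.8] side [291.1 224.1]
hinge [0.6397 0.1479 0.13  ] [252.3 193.1] side [340.6 210.7]
plBR [ 0.6011 -0.1151  0.02  ] [351.6 214.2] side [339.9 279.5]
chip [279.55072464 238.50724638] 69 [0.53077612 0.08217549 0.028     ] guard [-0.1040161   0.04684228]
chip [300.10843373 238.63855422] 83 [0.53118837 0.02596299 0.028     ] guard [-0.09966303 -0.00920293]
chip [319.5 239. ] 72 [ 0.53092595 -0.02710666  0.028     ] guard [-0.09620335 -0.06216035]
```

View pics/s1.png

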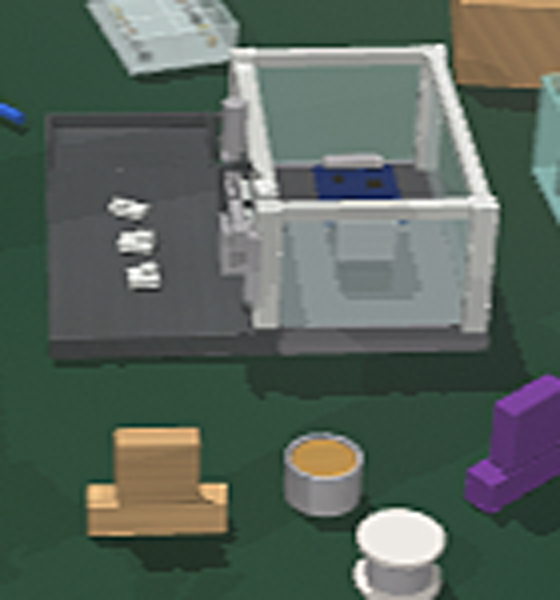

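Both views agree with the guard fit: the predicted knob top (318.1,204.7) matches the observed (317.3,205.7). The scraper stands at (0.508,-0.319) with yaw about -3.7°. First I turn the tool by -153° about its z, so that joint 6 stays in range for the whole wipe.

```bash
R='{"rotation":[0,0,-10.2],"delta_pos":[0,0,0],"jaw":1}'
python3 -m pendant '[{"rotation":[0,0,-10.2],"delta_pos":[0,0,0],"jaw":1},{"rotation":[0,0,-10.2],"delta_pos":[0,0,0],"jaw":1},{"rotation":[0,0,-10.2],"delta_pos":[0,0,0],"jaw":1},{"rotation":[0,0,-10.2],"delta_pos":[0,0,0],"jaw":1},{"rotation":[0,0,-10.2],"delta_pos":[0,0,0],"jaw":1}]' 30
python3 -m pendant '[{"rotation":[0,0,-10.2],"delta_pos":[0,0,0],"jaw":1},{"rotation":[0,0,-10.2],"delta_pos":[0,0,0],"jaw":1},{"rotation":[0,0,-10.2],"delta_pos":[0,0,0],"jaw":1},{"rotation":[0,0,-10.2],"delta_pos":[0,0,0],"jaw":1},{"rotation":[0,0,-10.2],"delta_pos":[0,0,0],"jaw":1}]'
python3 -m pendant '[{"rotation":[0,0,-10.2],"delta_pos":[0,0,0],"jaw":1},{"rotation":[0,0,-10.2],"delta_pos":[0,0,0],"jaw":1},{"rotation":[0,0,-10.2],"delta_pos":[0,0,0],"jaw":1},{"rotation":[0,0,-10.2],"delta_pos":[0,0,0],"jaw":1},{"rotation":[0,0,-10.2],"delta_pos":[0,0,0],"jaw":1}]'
cat > st.py <<'E'
# usage: st.py [x y z [yawdeg of tool x]] : state and the remaining shift in tool axes (mm)
import sys
from h import *
s=bot.observe();R=np.array(s['tcp_rot']);p=np.array(s['tool_pos'])
g=np.load('guard.npz');print('t',round(s['time_s'],2),'tcp',p.round(4),'guard',(g['R'].T@(p[:2]-g['o'])).round(4),'yaw',np.degrees(np.arctan2(R[1,0],R[0,0])).round(2),'tilt',np.degrees(np.arccos(-R[2,2])).round(2),'F',np.round(s['contact_force'],1),'open',round(s['opening'],4),'j6',round(s['joints'][5],1))
if len(sys.argv)>3:
    t=np.array(list(map(float,sys.argv[1:4])))
    print('shift tool mm',(R.T@(t-p)*1000).round(1))
E
python3 st.py 0.508 -0.319 0.15
```

```text
time_s: 0.72
tool_pos: [0.2135, -0.5066, 0.2089]
tcp_rot: [[0.273, 0.962, -0.0], [0.962, -0.273, 0.001], [0.001, -0.0, -1.0]]
contact_force: [-0.8, 0.2, 1.3]
opening: 0.0857
time_s: 1.35
tool_pos: [0.2135, -0.5066, 0.2089]
tcp_rot: [[-0.576, 0.817, -0.0], [0.817, 0.576, 0.001], [0.001, 0.0, -1.0]]
contact_force: [-0.2, -1.2, -0.9]
opening: 0.0852
time_s: 1.98
tool_pos: [0.2135, -0.5066, 0.2089]
tcp_rot: [[-0.998, 0.067, -0.0], [0.067, 0.998, 0.001], [0.0, 0.001, -1.0]]
contact_force: [0.2, -0.1, 1.2]
opening: 0.0856
t 1.98 tcp [ 0.2135 -0.5066  0.2089] guard [-0.3792 -0.5628] yaw 176.18 tilt 0.05 F [ 0.2 -0.1  1.2] open 0.0856 j6 -72.1
shift tool mm [-281.3  206.8   59. ]
```

```bash

python3 -m pendant '[{"rotation":[0,0,0],"delta_pos":[-35,26,0],"jaw":1},{"rotation":[0,0,0],"delta_pos":[-35,26,0],"jaw":1},{"rotation":[0,0,0],"delta_pos":[-35,26,0],"jaw":1},{"rotation":[0,0,0],"delta_pos":[-35,26,0],"jaw":1},{"rotation":[0,0,0],"delta_pos":[-35,26,0],"jaw":1}]' >/dev/null
python3 -m pendant '[{"rotation":[0,0,0],"delta_pos":[-35,26,0],"jaw":1},{"rotation":[0,0,0],"delta_pos":[-35,26,10],"jaw":1},{"rotation":[0,0,0],"delta_pos":[-36,25,20],"jaw":1},{"rotation":[0,0,0],"delta_pos":[0,0,30],"jaw":1},{"rotation":[0,0,0],"delta_pos":[0,0,0],"jaw":1}]' >/dev/null
python3 st.py 0.508 -0.319 0.0345
python3 - <<'E'
from h import *
a=snap('top','t2');b=snap('side','s2')
A=a['img'][205:295,380:480,::-1];B=b['img'][230:350,270:370,::-1]
cv2.imwrite('pics/c2.png',np.hstack([cv2.resize(A,(400,360),interpolation=2),cv2.resize(B,(400,480),interpolation=2)[60:420]]))
E
```

```text
t 3.23 tcp [ 0.508  -0.3194  0.147 ] guard [-0.0985 -0.3554] yaw 175.91 tilt 0.29 F [-0.9  1.   0.8] open 0.0855 j6 -36.1
shift tool mm [-4.000e-01  1.000e-01  1.125e+02]
```

View pics/c2.png

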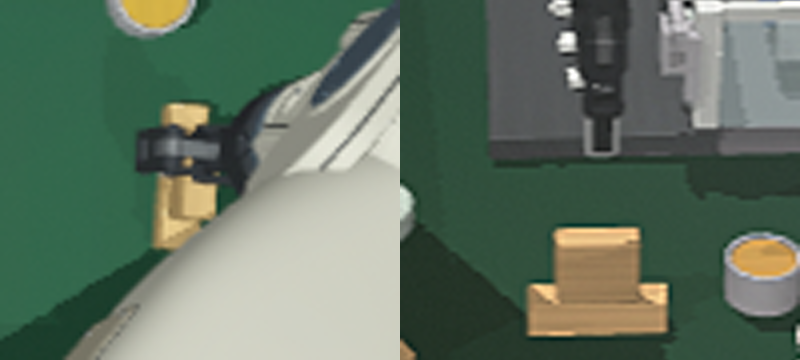

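The gripper is above the handle: crop (180,150) in the top view, and straight over the handle at (600,240) in the side view. I descend and grip.

```bash

python3 -m pendant '[{"rotation":[0,0,0],"delta_pos":[0,0,30],"jaw":1},{"rotation":[0,0,0],"delta_pos":[0,0,30],"jaw":1},{"rotation":[0,0,0],"delta_pos":[0,0,25],"jaw":1},{"rotation":[0,0,0],"delta_pos":[0,0,18],"jaw":1},{"rotation":[0,0,0],"delta_pos":[0,0,7],"jaw":1}]' >/dev/null
python3 st.py 0.508 -0.319 0.0345
python3 -m pendant '[{"rotation":[0,0,0],"delta_pos":[0,0,2],"jaw":-1},{"rotation":[0,0,0],"delta_pos":[0,0,0],"jaw":-1},{"rotation":[0,0,0],"delta_pos":[0,0,0],"jaw":-1},{"rotation":[0,0,0],"delta_pos":[0,0,0],"jaw":-1},{"rotation":[0,0,0],"delta_pos":[0,0,0],"jaw":-1}]' 50
python3 st.py 0.508 -0.319 0.0345
```

```text
t 3.95 tcp [ 0.5086 -0.3215  0.0397] guard [-0.0978 -0.3574] yaw 175.79 tilt 0.03 F [-0.2  0.1  0.1] open 0.0856 j6 -36.1
shift tool mm [0.8 2.4 5.2]
time_s: 4.58
tool_pos: [0.5091, -0.3207, 0.038]
tcp_rot: [[-0.997, 0.072, 0.001], [0.072, 0.997, -0.0], [-0.001, -0.0, -1.0]]
contact_force: [0.2, 1.8, 5.0]
opening: 0.0209
t 4.58 tcp [ 0.5091 -0.3207  0.038 ] guard [-0.0974 -0.3565] yaw 175.86 tilt 0.06 F [0.2 1.8 5. ] open 0.0209 j6 -36.1
shift tool mm [1.3 1.6 3.5]
```

```bash

python3 -m pendant '[{"rotation":[0,0,0],"delta_pos":[0,0,-20],"jaw":-1},{"rotation":[0,0,0],"delta_pos":[0,0,-30],"jaw":-1},{"rotation":[0,0,0],"delta_pos":[0,20,-10],"jaw":-1},{"rotation":[0,0,0],"delta_pos":[1,40,0],"jaw":-1},{"rotation":[0,0,0],"delta_pos":[1,45,0],"jaw":-1}]' >/dev/null
python3 -m pendant '[{"rotation":[0,0,0],"delta_pos":[1,45,0],"jaw":-1},{"rotation":[0,0,0],"delta_pos":[0,45,0],"jaw":-1},{"rotation":[0,0,0],"delta_pos":[0,30,0],"jaw":-1},{"rotation":[0,0,0],"delta_pos":[0,15,0],"jaw":-1},{"rotation":[0,0,0],"delta_pos":[0,0,0],"jaw":-1}]' >/dev/null
python3 st.py 
python3 - <<'E'
from h import *
b=snap('side','s3')
cv2.imwrite('pics/c3.png',cv2.resize(b['img'][170:320,260:430,::-1],None,fx=4,fy=4,interpolation=2))
E
```

```text
t 5.83 tcp [ 0.5229 -0.0802  0.097 ] guard [-0.1004 -0.1157] yaw 175.95 tilt 0.03 F [ 0.2 -0.4 -1.2] open 0.0208 j6 -13.8
```

View pics/c3.png

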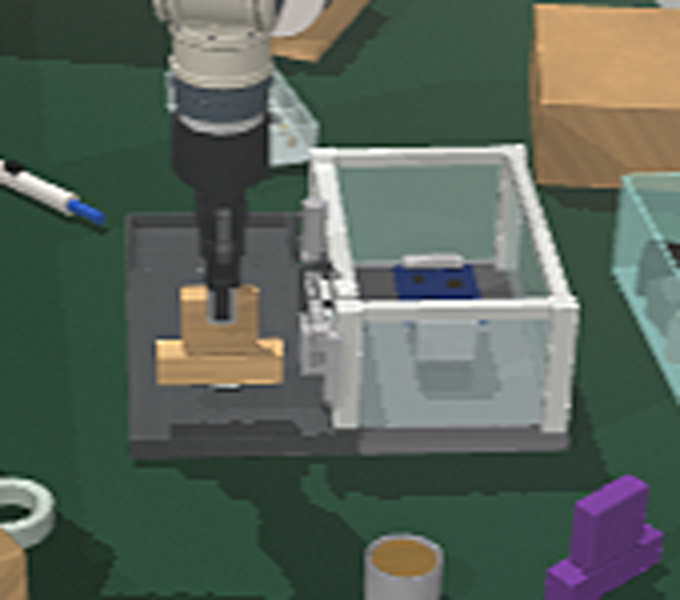

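The scraper is held level above the plate, to the right of the chips. I lower it to about 2 mm above the plate.

```bash

python3 -m pendant '[{"rotation":[0,0,0],"delta_pos":[0,0,12],"jaw":-1},{"rotation":[0,0,0],"delta_pos":[0,0,12],"jaw":-1},{"rotation":[0,0,0],"delta_pos":[0,0,8],"jaw":-1},{"rotation":[0,0,0],"delta_pos":[0,0,3],"jaw":-1},{"rotation":[0,0,0],"delta_pos":[0,0,0],"jaw":-1}]' >/dev/null
python3 st.py
python3 -m pendant '[{"rotation":[0,0,0],"delta_pos":[0,6,1],"jaw":-1},{"rotation":[0,0,0],"delta_pos":[0,10,0],"jaw":-1},{"rotation":[0,0,0],"delta_pos":[0,12,0],"jaw":-1},{"rotation":[0,0,0],"delta_pos":[0,12,0],"jaw":-1},{"rotation":[0,0,0],"delta_pos":[0,12,0],"jaw":-1}]' >/dev/null
python3 st.py
python3 -m pendant '[{"rotation":[0,0,0],"delta_pos":[0,12,0],"jaw":-1},{"rotation":[0,0,0],"delta_pos":[0,12,0],"jaw":-1},{"rotation":[0,0,0],"delta_pos":[0,12,0],"jaw":-1},{"rotation":[0,0,0],"delta_pos":[0,12,0],"jaw":-1},{"rotation":[0,0,0],"delta_pos":[0,12,0],"jaw":-1}]' >/dev/null
python3 st.py
python3 -m pendant '[{"rotation":[0,0,0],"delta_pos":[0,12,0],"jaw":-1},{"rotation":[0,0,0],"delta_pos":[0,12,0],"jaw":-1},{"rotation":[0,0,0],"delta_pos":[0,12,0],"jaw":-1},{"rotation":[0,0,0],"delta_pos":[0,12,0],"jaw":-1},{"rotation":[0,0,0],"delta_pos":[0,12,0],"jaw":-1}]' >/dev/null
python3 st.py
python3 - <<'E'
from h import *
b=snap('side','s4');a=snap('top','t4')
cv2.imwrite('pics/c4.png',np.hstack([cv2.resize(a['img'][190:280,205:305,::-1],(400,360),interpolation=2),cv2.resize(b['img'][200:290,280:380,::-1],(400,360),interpolation=2)]))
E
```

```text
t 6.5 tcp [ 0.5231 -0.0812  0.0621] guard [-0.1002 -0.1167] yaw 175.84 tilt 0.02 F [-0.3  0.4 -1.3] open 0.021 j6 -13.8
t 7.12 tcp [ 0.527  -0.0282  0.0613] guard [-0.1    -0.0635] yaw 175.88 tilt 0.01 F [-1.1 -0.6 -1.7] open 0.0212 j6 -8.1
t 7.75 tcp [0.5314 0.0313 0.0613] guard [-0.0999 -0.0038] yaw 175.85 tilt 0.0 F [-0.5  0.1 -1.1] open 0.0211 j6 -1.5
t 8.38 tcp [0.5357 0.0912 0.0613] guard [-0.0998  0.0562] yaw 175.85 tilt 0.0 F [-0.4 -0.9 -1.6] open 0.0209 j6 5.0
```

View pics/c4.png

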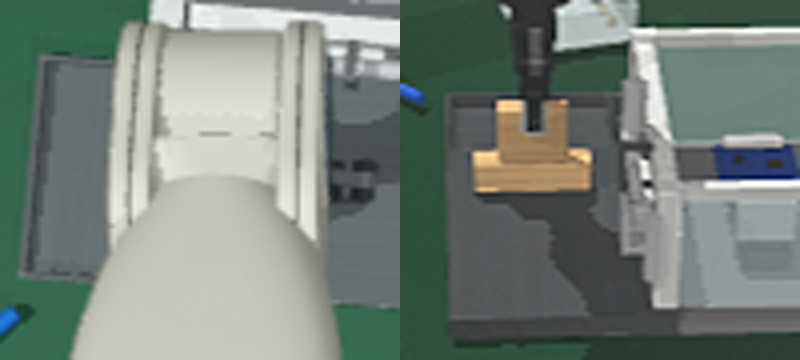

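The scraper is halfway and no chips are left behind it on the plate (side crop, around (530,250)). I keep wiping over the edge.

```bash

python3 -m pendant '[{"rotation":[0,0,0],"delta_pos":[0,12,0],"jaw":-1},{"rotation":[0,0,0],"delta_pos":[0,12,0],"jaw":-1},{"rotation":[0,0,0],"delta_pos":[0,12,0],"jaw":-1},{"rotation":[0,0,0],"delta_pos":[0,12,0],"jaw":-1},{"rotation":[0,0,0],"delta_pos":[0,12,0],"jaw":-1}]' >/dev/null
python3 st.py
python3 -m pendant '[{"rotation":[0,0,0],"delta_pos":[0,12,0],"jaw":-1},{"rotation":[0,0,0],"delta_pos":[0,6,0],"jaw":-1},{"rotation":[0,0,0],"delta_pos":[0,0,0],"jaw":-1},{"rotation":[0,0,0],"delta_pos":[0,0,-30],"jaw":-1},{"rotation":[0,0,0],"delta_pos":[0,-40,-30],"jaw":-1}]' >/dev/null
python3 -m pendant '[{"rotation":[0,0,0],"delta_pos":[0,-50,0],"jaw":-1},{"rotation":[0,0,0],"delta_pos":[0,-50,0],"jaw":-1},{"rotation":[0,0,0],"delta_pos":[0,-50,0],"jaw":-1},{"rotation":[0,0,0],"delta_pos":[0,-20,0],"jaw":-1},{"rotation":[0,0,0],"delta_pos":[0,0,0],"jaw":-1}]' >/dev/null
python3 st.py
python3 - <<'E'
from h import *
g=np.load('guard.npz')
b=snap('side','s5');a=snap('top','t5')
for c,z in((a,.013),(b,.013)):
    im=c['img'];m=(im.min(2)>140).astype(np.uint8)
    n,l,st,ce=cv2.connectedComponentsWithStats(m);P=cloud(c)
    for i in range(1,n):
        p=plane(c,*ce[i],z);q=g['R'].T@(p[:2]-g['o'])
        if st[i,4]>8 and -.2<q[0]<-.03 and -.15<q[1]<.25: print(ce[i].round(1),st[i,4],'guard',q.round(4),'z',np.median(P[l==i][:,2]).round(4))
cv2.imwrite('pics/c5.png',np.hstack([cv2.resize(a['img'][190:280,205:305,::-1],(400,360),interpolation=2),cv2.resize(b['img'][200:290,280:380,::-1],(400,360),interpolation=2)]))
E
```

```text
t 9.1 tcp [0.54   0.1512 0.0613] guard [-0.0996  0.1163] yaw 175.86 tilt 0.0 F [ 0.5 -0.6 -1.6] open 0.0206 j6 11.2
t 10.35 tcp [ 0.5259 -0.0429  0.1213] guard [-0.1001 -0.0783] yaw 175.67 tilt 0.0 F [ 0.2  0.8 -0.9] open 0.021 j6 -9.5
[238.1 234. ] 183 guard [-0.1003  0.1627] z 0.0206
[307.1 231.5] 11 guard [-0.1162  0.1824] z 0.1657
```

View pics/c5.png

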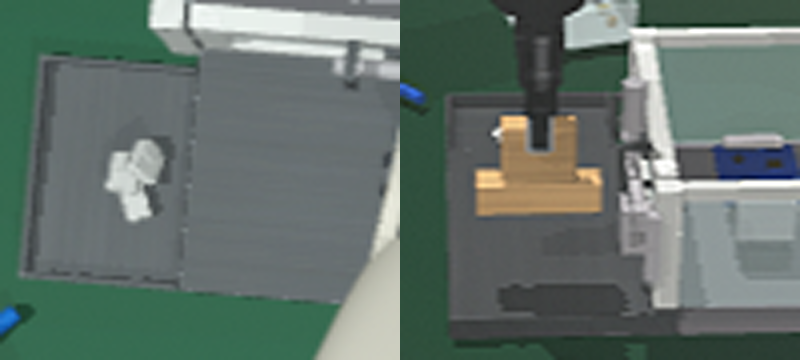

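All three chips lie in the tray: a white cluster at top crop (135,180), guard (-0.100,0.163), tops about 21 mm high and partly stacked. The scraper goes back to its old spot.

```bash

python3 - <<'E'
from h import *
c=load('pics/t5.npz');g=np.load('guard.npz');P=cloud(c);m=(c['img'].min(2)>140);m[:, :225]=0;m[:,250:]=0;m[:220]=0;m[250:]=0
p=P[m];print(np.percentile(p[:,2],[5,50,90,98]).round(4));q=(p[:,:2]-g['o'])@g['R'];print(q.min(0),q.max(0))
E
python3 -m pendant '[{"rotation":[0,0,0],"delta_pos":[0,-40,0],"jaw":-1},{"rotation":[0,0,0],"delta_pos":[0,-50,0],"jaw":-1},{"rotation":[0,0,0],"delta_pos":[0,-50,0],"jaw":-1},{"rotation":[0,0,0],"delta_pos":[0,-50,0],"jaw":-1},{"rotation":[0,0,0],"delta_pos":[0,-50,0],"jaw":-1}]' >/dev/null
python3 -m pendant '[{"rotation":[0,0,0],"delta_pos":[0,-30,10],"jaw":-1},{"rotation":[0,0,0],"delta_pos":[0,-8,25],"jaw":-1},{"rotation":[0,0,0],"delta_pos":[0,0,25],"jaw":-1},{"rotation":[0,0,0],"delta_pos":[0,0,12],"jaw":-1},{"rotation":[0,0,0],"delta_pos":[0,0,6],"jaw":-1}]' >/dev/null
python3 st.py
```

```text
[0.0072 0.0206 0.028  0.036 ]
[-0.19354319 -0.0462479 ] [-0.07446472  0.1833169 ]
t 11.7 tcp [ 0.5063 -0.3177  0.043 ] guard [-0.1004 -0.3538] yaw 175.92 tilt 0.03 F [ 0.   0.1 -2.2] open 0.0208 j6 -36.1
```

Some of the chips' tops read above 28 mm, so before I release the scraper I check how high the stacked chip lies.

```bash

python3 - <<'E'
from h import *
c=load('pics/t5.npz');g=np.load('guard.npz')
P=cloud(c);np.set_printoptions(linewidth=200)
print((P[221:248,228:250,2]*1000).round().astype(int))
b=snap('side','s6');Pb=cloud(b);q=(Pb[...,:2]-g['o'])@g['R']
m=(b['img'].min(2)>130)&(q[...,0]<-.04)&(q[...,0]>-.17)&(q[...,1]>.1)&(q[...,1]<.23)
v,u=np.nonzero(m);print(u.min(),u.max(),v.min(),v.max());p=Pb[m];print(np.percentile(p[:,2],[5,50,90,98]).round(4),q[m].min(0),q[m].max(0))
A=c['img'][215:255,220:260,::-1];B=b['img'][215:255,290:330,::-1]
cv2.imwrite('pics/c6.png',np.hstack([cv2.resize(x,(400,400),interpolation=2) for x in(A,B)]))
E
```

```text
[[   4    5    5    3   12    1    6    6   13    4    9    7   10    2    6    0    5    4    1    5    5    8]
 [   8   -2    7    3   -1    0    0    1    1   -1    9    4    3    1    7    3    5    3    3    5    9    6]
 [   5    6    6    7    2    1    2    4    8    4    3    3    1    4   -2    3   -1    5    8 1516    7    4]
 [   8    8    7    8    6    1   -2    8    5    9   -3    6    6    1    7   -7    4    5    0    4    8    1]
 [   5   10    6   -4    8    5    3    3    5    2    5    3   25   24   27   14    9    9    6    4    4    6]
 [   4    4    4    4    2    3    6    0    7    6    2   26   23   24   29   28    5    5    4    4    0    6]
 [   2    3    6    3    8    4    2    7    9    5    5   26   23   27   29   20   24    3    3    3    7    7]
 [   7    5    5    5   -1    1   21   16   15   14   25   31   25   28   30   22   20   17    3    3    2    5]
 [   7   15    3   15    1   18   23   18   21   13   26   32   26   32   24   28   14   14    3    2    5    1]
 [  -4    7    4    6    2   19   15   20   17   18   36   33   29   20   16   18  
[... 1349 characters left out ...]
    0    6    4    5    0    0    7]
 [   8   -2    4    5    1    2    9    5   10   21   19   18   17   19   19   12    8    4    8    2    4    6]
 [   5    9   -1    2    3    3    2    5   16   18   21   22 1516   15    5    3    5    7    7    3    3    2]
 [   5    9    4    6    3    7    2    1    3   10   17    8    6    5    4    7    2    9    5    5    7    5]
 [   4    1    7    9    4    5    5    3    8    2    4    9    5    9    5    7   11    3    7    5    4    1]
 [  -3    9    2    5    3    5    2    8    4    6    2    4    5    5    3   -1    4    8    3    5    0    7]]
303 303 233 233
[0.0215 0.0215 0.0215 0.0215] [-0.13180465  0.15661185] [-0.13180465  0.15661185]
```

View pics/c6.png

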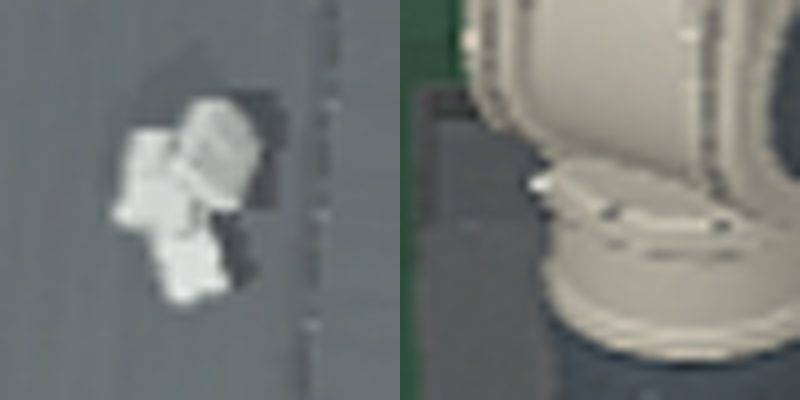

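One chip leans on another: its top face runs from about 15 to 32 mm, so its middle is near 20 mm, below 30. All chips are well left of the edge. I set the scraper down and release.

```bash

python3 -m pendant '[{"rotation":[0,0,0],"delta_pos":[0,0,3],"jaw":-1},{"rotation":[0,0,0],"delta_pos":[0,0,1],"jaw":-1},{"rotation":[0,0,0],"delta_pos":[0,0,0],"jaw":-1}]'
python3 st.py
```

```text
time_s: 12.12
tool_pos: [0.5061, -0.3186, 0.0397]
tcp_rot: [[-0.997, 0.072, 0.0], [0.072, 0.997, -0.0], [-0.0, -0.0, -1.0]]
contact_force: [0.5, -0.1, -1.8]
opening: 0.0208
t 12.12 tcp [ 0.5061 -0.3186  0.0397] guard [-0.1005 -0.3547] yaw 175.85 tilt 0.03 F [ 0.5 -0.1 -1.8] open 0.0208 j6 -36.1
```

```bash

python3 -m pendant '[{"rotation":[0,0,0],"delta_pos":[0,0,1.5],"jaw":-1},{"rotation":[0,0,0],"delta_pos":[0,0,0.5],"jaw":-1},{"rotation":[0,0,0],"delta_pos":[0,0,0],"jaw":-1}]'
python3 st.py
```

```text
time_s: 12.5
tool_pos: [0.5061, -0.3187, 0.038]
tcp_rot: [[-0.997, 0.072, 0.001], [0.072, 0.997, -0.001], [-0.001, -0.001, -1.0]]
contact_force: [-1.7, 1.3, 4.8]
opening: 0.0209
t 12.5 tcp [ 0.5061 -0.3187  0.038 ] guard [-0.1005 -0.3547] yaw 175.85 tilt 0.05 F [-1.7  1.3  4.8] open 0.0209 j6 -36.1
```

```bash

python3 -m pendant '[{"rotation":[0,0,0],"delta_pos":[0,0,0],"jaw":1},{"rotation":[0,0,0],"delta_pos":[0,0,0],"jaw":1},{"rotation":[0,0,0],"delta_pos":[0,0,0],"jaw":1},{"rotation":[0,0,0],"delta_pos":[0,0,0],"jaw":1},{"rotation":[0,0,0],"delta_pos":[0,0,-15],"jaw":1}]' | grep open
python3 -m pendant '[{"rotation":[0,0,0],"delta_pos":[0,0,-30],"jaw":1},{"rotation":[0,0,0],"delta_pos":[0,0,-40],"jaw":1},{"rotation":[0,0,0],"delta_pos":[0,0,-45],"jaw":1},{"rotation":[0,0,0],"delta_pos":[0,10,-45],"jaw":1},{"rotation":[0,0,0],"delta_pos":[-5,35,-5],"jaw":1}]' >/dev/null
python3 -m pendant '[{"rotation":[0,0,0],"delta_pos":[-16,50,0],"jaw":1},{"rotation":[0,0,0],"delta_pos":[-16,50,0],"jaw":1},{"rotation":[0,0,0],"delta_pos":[-16,50,0],"jaw":1},{"rotation":[0,0,0],"delta_pos":[-16,50,0],"jaw":1},{"rotation":[0,0,0],"delta_pos":[-8,40,0],"jaw":1}]' >/dev/null
python3 -m pendant '[{"rotation":[0,0,0],"delta_pos":[0,19,0],"jaw":1},{"rotation":[0,0,0],"delta_pos":[0,0,0],"jaw":1}]' >/dev/null
python3 st.py 0.6058 -0.0202 0.1423
python3 - <<'E'
from h import *
b=snap('side','s7');a=snap('top','t7')
P=cloud(b);hsv=cv2.cvtColor(b['img'],cv2.COLOR_RGB2HSV)
m=np.zeros((480,640),bool);m[295:335,295:345]=cv2.inRange(hsv,(8,60,60),(28,255,255))[295:335,295:345]>0
t=m&(P[...,2]>.075);print('scraper top',np.median(P[t],0))
cv2.imwrite('pics/c7.png',np.hstack([cv2.resize(a['img'][180:240,280:360,::-1],(400,300),interpolation=2),cv2.resize(b['img'][180:240,300:380,::-1],(400,300),interpolation=2)]))
E
```

```text
opening: 0.0853
t 14.62 tcp [ 0.6046 -0.02    0.218 ] guard [-0.0232 -0.0499] yaw 175.95 tilt 0.04 F [-0.3 -0.3  0.6] open 0.0858 j6 -5.8
shift tool mm [-1.1 -0.1 75.7]
scraper top [ 0.50250669 -0.3221849   0.08199155]
```

View pics/c7.png

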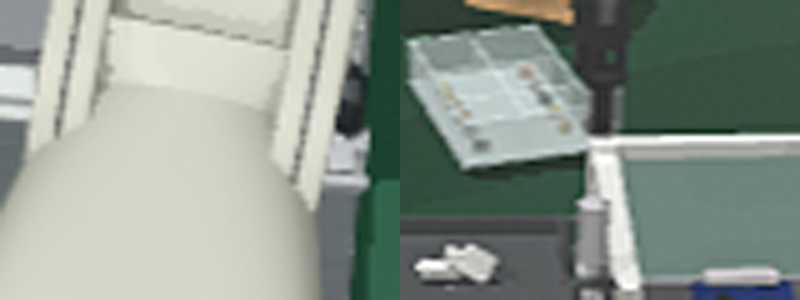

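The knob stands at side px (338,222), where the guard fit put it, and the gripper is above it. The scraper stands at (0.503,-0.322) and the chips stay in the tray. I descend and grip.

```bash

python3 -m pendant '[{"rotation":[0,0,0],"delta_pos":[-1,0,25],"jaw":1},{"rotation":[0,0,0],"delta_pos":[0,0,25],"jaw":1},{"rotation":[0,0,0],"delta_pos":[0,0,18],"jaw":1},{"rotation":[0,0,0],"delta_pos":[0,0,7],"jaw":1},{"rotation":[0,0,0],"delta_pos":[0,0,0],"jaw":1}]' >/dev/null
python3 st.py 0.6058 -0.0202 0.1423
python3 -m pendant '[{"rotation":[0,0,0],"delta_pos":[0,0,0],"jaw":-1},{"rotation":[0,0,0],"delta_pos":[0,0,0],"jaw":-1},{"rotation":[0,0,0],"delta_pos":[0,0,0],"jaw":-1},{"rotation":[0,0,0],"delta_pos":[0,0,0],"jaw":-1},{"rotation":[0,0,0],"delta_pos":[0,0,0],"jaw":-1}]' 50 >/dev/null
python3 st.py
```

```text
t 15.35 tcp [ 0.6056 -0.0218  0.1424] guard [-0.022  -0.0517] yaw 175.78 tilt 0.02 F [-0.1  0.7  1. ] open 0.0855 j6 -5.8
shift tool mm [-0.   1.6  0.1]
t 15.97 tcp [ 0.6061 -0.02    0.1429] guard [-0.0217 -0.0498] yaw 175.89 tilt 0.11 F [1.3 5.6 4.4] open 0.0178 j6 -5.8
```

Gripped (opening 17.8 mm). Now I lift 11 mm.

```bash

python3 -m pendant '[{"rotation":[0,0,0],"delta_pos":[0,0,-3],"jaw":-1},{"rotation":[0,0,0],"delta_pos":[0,0,-4],"jaw":-1},{"rotation":[0,0,0],"delta_pos":[0,0,-4],"jaw":-1},{"rotation":[0,0,0],"delta_pos":[0,0,0],"jaw":-1}]' >/dev/null
python3 st.py
python3 -m pendant '[{"rotation":[0,0,0],"delta_pos":[0,4,0],"jaw":-1},{"rotation":[0,0,0],"delta_pos":[0,4,0],"jaw":-1},{"rotation":[0,0,0],"delta_pos":[0,4,0],"jaw":-1},{"rotation":[0,0,0],"delta_pos":[0,0,0],"jaw":-1}]' >/dev/null
python3 st.py
```

```text
t 16.48 tcp [ 0.6058 -0.02    0.1532] guard [-0.022  -0.0498] yaw 175.89 tilt 0.09 F [ 0.9  5.  -1.9] open 0.0177 j6 -5.8
t 16.98 tcp [ 0.6066 -0.0086  0.1532] guard [-0.022  -0.0384] yaw 175.87 tilt 0.02 F [ 0.2  1.2 -1. ] open 0.0179 j6 -4.6
```

No catch: the force stays low at 11 mm of draw. I keep drawing, to about 33 mm in all.

```bash

python3 -m pendant '[{"rotation":[0,0,0],"delta_pos":[0,5,0],"jaw":-1},{"rotation":[0,0,0],"delta_pos":[0,5,0],"jaw":-1},{"rotation":[0,0,0],"delta_pos":[0,5,0],"jaw":-1},{"rotation":[0,0,0],"delta_pos":[0,5,0],"jaw":-1},{"rotation":[0,0,0],"delta_pos":[0,1,0],"jaw":-1}]' >/dev/null
python3 -m pendant '[{"rotation":[0,0,0],"delta_pos":[0,0,0],"jaw":-1},{"rotation":[0,0,0],"delta_pos":[0,0,0],"jaw":-1}]' >/dev/null
python3 st.py
python3 - <<'E'
import numpy as np
# knob arc about hinge (0,.12): at bolt b, shut (-.022,-.05+b); rows in tool axes (tool x=-guard x rotated by phi, tool y=+guard y rotated)
h=np.array([0,.12]);k=np.array([-.022,-.017])-h
r=lambda a:np.array([[np.cos(a),-np.sin(a)],[np.sin(a),np.cos(a)]])
# free edge (0,-.225) must go to -x: rotation sign
for s in(-1,1): print(s,r(s*.31)@[0,-.225])
s=-1
for a in np.arange(0,.33,.31/8): 
    d=r(s*a)@k+h; print(round(a,3),d.round(4))
st=.31/8;d0=k;d1=r(s*st)@k;dd=d1-d0;print('step in tool axes mm at start of row',np.array([-dd[0],dd[1]])*1000,'deg about world z',np.degrees(s*st))
E
```

```text
t 17.85 tcp [0.6082 0.0122 0.1533] guard [-0.0219 -0.0176] yaw 175.86 tilt 0.03 F [-0.2  1.4 -3.2] open 0.0179 j6 -2.6
-1 [-0.06863819 -0.21427505]
1 [ 0.06863819 -0.21427505]
0.0 [-0.022 -0.017]
0.039 [-0.0273 -0.016 ]
0.078 [-0.0325 -0.0149]
0.116 [-0.0377 -0.0135]
0.155 [-0.0429 -0.012 ]
0.194 [-0.048  -0.0102]
0.232 [-0.053  -0.0082]
0.271 [-0.0579 -0.0061]
0.31 [-0.0627 -0.0038]
step in tool axes mm at start of row [5.29090641 0.95513083] deg about world z -2.22021145613194
```

```bash

python3 -m pendant '[{"rotation":[0,0,2.2],"delta_pos":[5.3,1,0],"jaw":-1},{"rotation":[0,0,2.2],"delta_pos":[5.3,1,0],"jaw":-1},{"rotation":[0,0,2.2],"delta_pos":[5.3,1,0],"jaw":-1},{"rotation":[0,0,2.2],"delta_pos":[5.3,1,0],"jaw":-1}]' >/dev/null
python3 st.py
python3 -m pendant '[{"rotation":[0,0,2.2],"delta_pos":[5.3,1,0],"jaw":-1},{"rotation":[0,0,2.2],"delta_pos":[5.3,1,0],"jaw":-1},{"rotation":[0,0,2.2],"delta_pos":[5.3,1,0],"jaw":-1},{"rotation":[0,0,2.2],"delta_pos":[5.3,1,0],"jaw":-1},{"rotation":[0,0,0],"delta_pos":[0,0,0],"jaw":-1}]' >/dev/null
python3 -m pendant '[{"rotation":[0,0,0],"delta_pos":[0,0,0],"jaw":-1},{"rotation":[0,0,0],"delta_pos":[0,0,0],"jaw":-1},{"rotation":[0,0,0],"delta_pos":[0,0,0],"jaw":-1},{"rotation":[0,0,0],"delta_pos":[0,0,0],"jaw":-1}]' >/dev/null
python3 st.py
python3 - <<'E'
from h import *
b=snap('side','s8');a=snap('top','t8')
P=cloud(b);hsv=cv2.cvtColor(b['img'],cv2.COLOR_RGB2HSV)
m=np.zeros((480,640),bool);m[290:340,290:350]=cv2.inRange(hsv,(8,60,60),(28,255,255))[290:340,290:350]>0
t=m&(P[...,2]>.075);print('scraper top',np.median(P[t],0))
cv2.imwrite('pics/c8.png',np.hstack([cv2.resize(a['img'][170:290,205:365,::-1],(400,300),interpolation=2),cv2.resize(b['img'][190:340,270:430,::-1],(400,375),interpolation=2)[:300]]))
cv2.imwrite('pics/c9.png',cv2.resize(b['img'][180:335,270:430,::-1],None,fx=3.7,fy=3.7,interpolation=2))
E
```

```text
t 18.35 tcp [0.5878 0.0185 0.1534] guard [-0.0426 -0.0127] yaw 166.96 tilt 0.04 F [ 1.2  0.2 -2.4] open 0.0175 j6 6.7
t 19.48 tcp [0.5685 0.0284 0.1533] guard [-0.0626 -0.0042] yaw 158.25 tilt 0.0 F [ 1.3 -1.9 -1.7] open 0.018 j6 16.2
scraper top [ 0.50326124 -0.32246804  0.08128175]
```

View pics/c9.png

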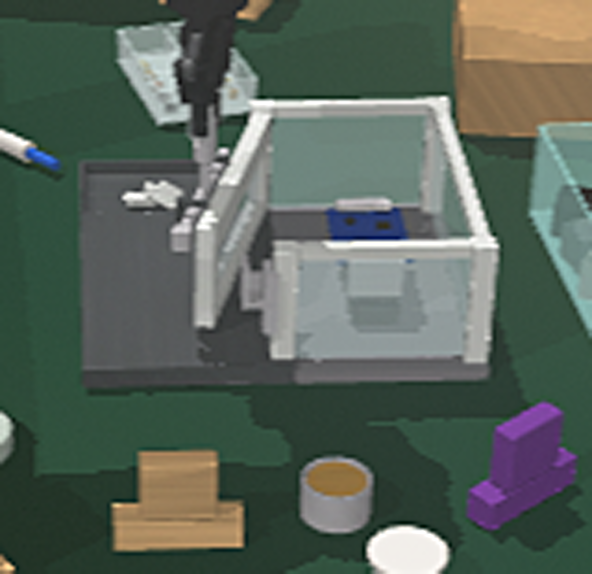

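The gate stands ajar with its free edge at crop (205,220), and the fingers hold the knob at (208,140). The chips are in the tray at (150,193) and the scraper is upright at (178,500). I hand in.

```bash
python3 - <<'E'
from h import *
c=load('pics/s8.npz');g=np.load('guard.npz');a=np.arctan2
p=plane(c,np.array(325.4),np.array(239.5),.13);q=g['R'].T@(p[:2]-g['o']);print('free edge top guard',q)
bot.close_job();s=bot.observe();print(s['time_s'],s['tool_pos'],s['opening'])
E
```

```text
free edge top guard [-0.06432193 -0.07725936]
the job is handed in; nothing more can be done
the job is handed in; nothing more can be done
```

The job is handed in. It took about 19.6 s of the 58 s; the hand-in gives no verdict.

**What I did**
- I gripped the small wooden scraper and wiped the three chips into the tray in one pass. I then stood the scraper back on the bench, about 3 mm from its old spot, and released it.
- I gripped the knob, lifted it 11 mm and drew it back 32 mm without a catch. I then swung the gate out along its arc, turning the tool with it, and kept the knob gripped.

**Last checks**
- **Gate:** The TCP, at guard (-0.063, -0.004), puts the gate at about 0.31 rad. The picture puts the free edge about 64 mm out. Both lie within 0.20–0.42 rad. In the row direction the picture's edge reading (y -0.077) disagrees with the roughly -0.094 expected. I put that down to the roughly picked pixel and the assumed gate-top height.
- **Knob:** The fingers stopped on it at 18 mm opening with a 50 N grip command.
- **Chips:** All three are in the tray. One leans on another, with its middle near 20 mm by noisy depth, against the 30 mm limit. The last picture shows them still there.
- **Scraper:** It stands upright, with its top at 81 mm.
- **Bystanders:** In that last crop the tin and the parts box look where they were. I did not measure any bystander's displacement.

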